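# Rock the vial feeder's seesaw gate over to the empty chute

### The job

The vial feeder's seesaw gate leans to the chute that is already full, and four more vials wait on the gate and in the upright magazine above it. With a fingertip press down the raised pad of the gate's lever until the gate has rocked fully over its pivot and stays there by itself, so that all four waiting vials run down the other, empty chute and the first four stay in theirs. Do not touch the vials themselves or disturb the bottle, the beaker and the rack, and come away when it is done.

Things in the scene. Friction and masses are not known exactly. Their poses are not given: they have to be found in the camera images.
- feeder: Bench-top gravity vial feeder of aluminium and clear acrylic, screwed to the bench: base plate 120 x 280 x 12 mm, upright magazine in the middle, a sloping chute to the left and right. Origin: on the bench under the magazine's middle. +x points away from the lever side (the lever faces the robot), +y along the left chute as the robot sees it, z up.
- magazine_top (a point): Middle of the magazine's open top, 235 mm above the bench. The magazine is a single-file upright shaft 36 mm wide (feeder y), 71 mm deep (x), clear in front and behind, its side walls from 142 mm up. Below it is the gate housing: clear cheeks, 36 mm wide in y, up to 145 mm above the bench.
- left_end (a point): Foot of the left chute: middle of its floor at the end stop, 121 mm left (+y) of the magazine's middle, 68 mm above the bench. Each chute is open on top, falls outward at 16 degrees from 98 mm height, is 65 mm wide between clear rails standing 24 mm above its floor (outer faces at feeder x = +-36 mm).
- right_end (a point): Foot of the right (-y) chute, the mirror image of the left one.
- gate (a joint): Seesaw gate's angle (rad). 0 at the start: leaning 0.28 rad to the full left (+y) chute, its left pad down and right pad up, at its stop. 0.56: fully over at the other stop, right pad down, vials run to the right chute; 0.28 is level. A weight above the shaft makes it over-centre: past the middle it falls on to the stop by itself and stays. Under 2 N on a pad rocks it.
- pivot (a point): The gate's pivot, 100 mm above the bench under the magazine: a shaft along the feeder's x. It joins the deck that carries the vials to a lever outside, 65 mm in front (feeder x = -65 mm), with a finger pad at each end and a round steel weight standing above its middle (top 60 mm above the shaft).
- pad_left (a point): Centre of the top face of the left (+y) finger pad: flat, black, 30 mm (feeder x) x 36 mm (y) x 6 mm, 100 mm left of the pivot, 65 mm in front of it; 14 mm free to the chute's rail. About 133 mm above the bench when up, 78 mm when down (55 mm stroke). Nothing is above it. Its z is normal to the pad.
- pad_right (a point): The same for the right (-y) finger pad, 100 mm right of the pivot.
- vial1_mid (a point): Middle of vial 1: an smooth amber plastic vial 28 mm across and 61 mm long with a white cap, lying along the feeder's x. The vials are numbered in feeding order: 1 to 4 fill the left chute (1 at the end stop); 5 waits on the gate's deck, 6 to 8 on top of it in the magazine.
- vial2_mid (a point): Middle of vial 2, as vial 1.
- vial3_mid (a point): Middle of vial 3, as vial 1.
- vial4_mid (a point): Middle of vial 4, as vial 1.
- vial5_mid (a point): Middle of vial 5, as vial 1.
- vial6_mid (a point): Middle of vial 6, as vial 1.
- vial7_mid (a point): Middle of vial 7, as vial 1.
- vial8_mid (a point): Middle of vial 8, as vial 1.
- bottle_mid (a point): Amber glass bottle with a white cap, 64 mm across, 125 mm tall; a bystander. The point is its middle, 62 mm above the bench.
- beaker_mid (a point): Small open glass beaker, 60 mm across, 75 mm tall; a bystander. The point is its middle, 37 mm above the bench.
- rack_mid (a point): Blue tube rack with small tubes in it, 80 x 115 x 48 mm; a bystander. The point is its middle, 21 mm above the bench.
There are look-alikes about, which are no part of the job. What is shaped like the part that bears vial2_mid but turquoise is not meant.

How it is judged:
By the outcome, as a careful person would: the job done as asked, in the order asked, and still so for the second after the job is handed in, with the robot touching nothing.
It also fails if it takes over 30 s, if anything falls off the work surface, if the arm or the gripper's body presses on something with over 40 N, if the wrist force passes 120 N, or if a joint passes its speed limit or range.

### The arm

A 7-joint arm with a two-finger parallel gripper is mounted at the origin on the work surface. World frame = base frame: x ahead of the robot, y to its left, z up, the work surface at z = 0. Lengths are in m, angles in rad, forces in N, time in s.
With the tool pointing down it reaches from about 0.425 to 1.025 m from the base axis. Payload 9.4 kg.
Tool frame: the origin (TCP) lies between the finger pads; the fingertips stand 8 mm ahead of it and the grasp point (between the pads) lies 11 mm behind it; z points along the fingers, y is the line along which they close (so a half turn about z gives the same grasp; the last joint's range is limited). The gripper opens to 85 mm and grips with 20 to 120 N. Pads are 22 mm wide; open, the fingers measure 114 mm over their backs; the gripper's body (76 mm by 85 mm) begins 54 mm behind the grasp point. The pads swing forward as they close: fully open they stand 13 mm farther back than shut.
Start: joints at [-1.357, 0.599, -0.003, 1.599, 0.002, 0.943, -0.08], TCP at [0.208, 0.695, 0.239] pointing down, gripper open.
Joint ranges: [-2.57, 2.57], [-0.35, 1.97], [-1.29, 1.29], [0.11, 2.56], [-1.05, 4.19], [0.11, 1.86], [-2.63, 2.63]. Speed limits (rad/s): [2.22, 2.22, 3.01, 3.01, 3.14, 3.14, 3.14].

### API

Orientations are given as a 3x3 rotation matrix whose columns are the frame's x, y, z axes.
In Python, from station import * gives the robot as it stands. The module is installed in compiled form; this text tells all that it offers.
- The arm moves only by the tool arm_command, never from a script. Its argument "rows" is text: rows parted by semicolons, each of 5 numbers parted by spaces: the shift along the world's x, y, z in m, then the turn about the world's z in rad, then the closure, from 0 (fully open) to 1 (shut). A call has 1 to 20 rows; each row is the pose to reach, as a shift and turn from the pose commanded when the call began; what a row does not reach only later rows make up. A row lasts 1/8 s, in which the tool goes at most 62.5 mm and 10.7 degrees, less where a joint would pass 70% of its speed; a pose out of reach is approached as far as the arm can. A call with a gripper value outside its range is refused whole. The fingers move at their own pace and stop on an object; "force" is the grip in N (left out, the last holds). Time passes only in rows, so rows that repeat a pose let the fingers close. It gives the time, the measured TCP pose, the force and the opening at its end, in the units of the state.
- get_obs(): the state, without advancing time (a new reading comes with each control period).
- read_camera(name): name is "scene" or "top" or "wrist"; returns the picture (480x640x3 uint8, red, green, blue); there is no depth.
- camera_params(name): a dict with "K" (3x3 intrinsics, pixels), "k1" (the pictures are not rectified: a ray, as slopes to the right and down, at radius r is drawn at 1 + k1 r^2 times it, then the intrinsics apply), "R" (3x3) and "t" (3): a world point X has camera coordinates R X + t. Camera axes: x right, y down, z forward; pixel columns grow to the right and rows downward; lengths in m; the calibration is good to about 2 mm. A picture is of the moment at which its call begins: read the wrist's pose just before it. camera_params takes no time and is no camera call; for the wrist camera it gives the pose at the moment of the call.
- hand_in(): hands the job in, once; it reports no verdict.
The state is a dict: "time_s": time; "joint_positions": joint angles; "qd": joint speeds; "tau": joint torques, N m; "tcp_pos": TCP position; "tcp_rot": TCP orientation; "contact_force": force on the tool from outside, world axes, zero at the start; "wrist_torque": the same for the moment, N m; "finger_gap": finger opening in m.
Only numpy, scipy, OpenCV 4.12 (cv2) and the standard library are available. Lean on these libraries where they do the work, as an engineer would, in place of code of your own. Each camera call takes 0.05 s, during which the arm holds its last target. There are 200 camera calls.

## Working session

There is one attempt and no reset: what is moved stays moved. The work goes in short steps, Python scripts to look and compute and a tool call to move; the robot and the scene stay as the last step left them, time stands still between calls to the robot, and variables do not carry over. Pictures are saved under pics/ and viewed, on a budget of 10 in all, crops included, one or two more only if the job needs it, and the job is handed in when it is done.

Besides the shell and the picture viewer there is one more tool, called after "Call:" by a JSON object that holds its "fn" and its "kwargs". arm_command: Moves the arm, as the interface text tells. Its arguments: {"type":"object","properties":{"rows":{"type":"string"},"force":{"type":"number"}},"required":["rows"]}

```bash
mkdir -p pics
cat > h.py <<'E'
from station import *
import numpy as np, cv2
def ray(cam,u,v,P=None):
    P=P or camera_params(cam);K=np.array(P["K"]);R=np.array(P["R"]);t=np.array(P["t"])
    d=np.array([(u-K[0,2])/K[0,0],(v-K[1,2])/K[1,1]]);s=d.copy()
    for _ in range(20): s=d/(1+P["k1"]*(s@s))
    return -R.T@t, R.T@np.array([s[0],s[1],1])
def onz(cam,u,v,z):
    o,d=ray(cam,u,v);return o+d*(z-o[2])/d[2]
def proj(cam,X):
    P=camera_params(cam);K=np.array(P["K"]);c=np.array(P["R"])@np.array(X)+np.array(P["t"])
    s=c[:2]/c[2];s=s*(1+P["k1"]*(s@s));return K[0,0]*s[0]+K[0,2],K[1,1]*s[1]+K[1,2]
def two(c1,p1,c2,p2):
    o1,d1=ray(c1,*p1);o2,d2=ray(c2,*p2)
    a=np.linalg.lstsq(np.c_[d1,-d2],o2-o1,rcond=None)[0]
    A=o1+a[0]*d1;B=o2+a[1]*d2;return (A+B)/2,np.linalg.norm(A-B)
E
python3 - <<'E'
from h import *
for n in("scene","top"):
    cv2.imwrite(f"pics/{n}0.png",read_camera(n)[:,:,::-1]); P=camera_params(n); print(n,-np.array(P["R"]).T@P["t"],np.array(P["R"])[2])
o=get_obs();print(o["time_s"],o["tcp_pos"],np.round(o["tcp_rot"],3),o["finger_gap"])
E
```

```text
scene [1.07723883 0.49717665 1.02069059] [-0.41702928 -0.43729289 -0.79678197]
top [0.49407899 0.05407759 1.00267207] [ 0.16347171  0.01484095 -0.98643639]
0.1 [0.20778678 0.69415965 0.23849286] [[-0.958  0.287 -0.   ]
 [ 0.287  0.958 -0.001]
 [-0.    -0.001 -1.   ]] 0.08556339475830486
```

View pics/scene0.png

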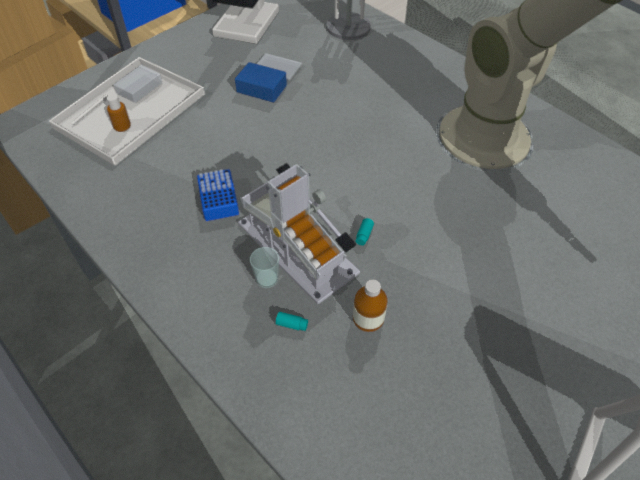

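View pics/top0.png

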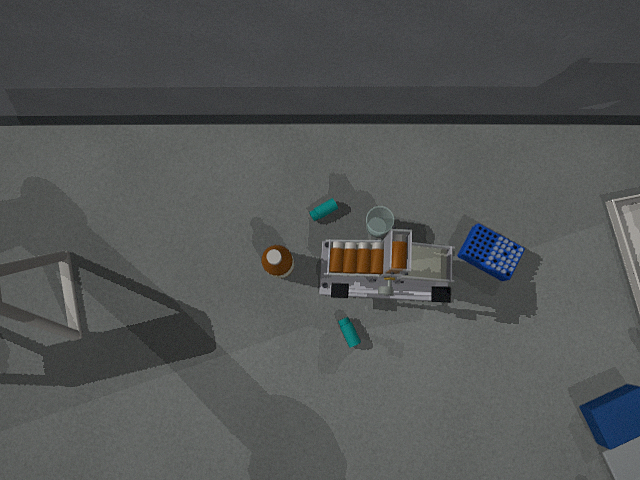

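The top view has +x up and +y left. The left chute is full, with amber vials at x≈330-383. The right pad (441,294) is raised and the left pad (340,291) is down. The turquoise vials at (323,209) and (349,332) are look-alikes. Next I measure both pads.

Run:
```python
from h import *
def blobs(n,box):
    im=cv2.imread(f"pics/{n}0.png");x0,y0,x1,y1=box
    m=np.zeros(im.shape[:2],np.uint8);m[y0:y1,x0:x1]=(im[y0:y1,x0:x1].max(2)<45)*255
    k,_,s,c=cv2.connectedComponentsWithStats(m)
    for i in range(1,k):
        if s[i,4]>25: print(n,s[i],c[i])
blobs("top",(300,270,480,320));blobs("scene",(230,140,380,270))
R=onz("top",441,294,.133);L=onz("top",340,291,.078);print("R",R,"L",L,np.linalg.norm((R-L)[:2]))
for n,p in(("R",R),("L",L)): print(n,proj("scene",p))
d=(L-R)[:2];print("yaw of feeder",np.arctan2(-d[0],d[1]))
im=cv2.imread("pics/top0.png")[215:325,290:480];a=cv2.resize(im,None,fx=4,fy=4,interpolation=2)
cv2.imwrite("pics/c.png",a)
im=cv2.imread("pics/scene0.png")[150:310,220:390];cv2.imwrite("pics/d.png",cv2.resize(im,None,fx=3.5,fy=3.5,interpolation=2))
```

```text
top [331 283  18  15 232] [339.50862069 290.32758621]
top [432 287  19  16 288] [441.04861111 294.13541667]
scene [277 165  12   8  44] [282.43181818 168.13636364]
scene [336 234  19  17 177] [345.39548023 241.92655367]
R [ 0.54216173 -0.16299481  0.133     ] L [0.55041785 0.02786072 0.078     ] 0.19103402320619553
R (np.float64(286.57402929580786), np.float64(171.03789267584523))
L (np.float64(346.3831873164488), np.float64(240.12655742718934))
yaw of feeder -0.043231493409521066
```

View pics/c.png

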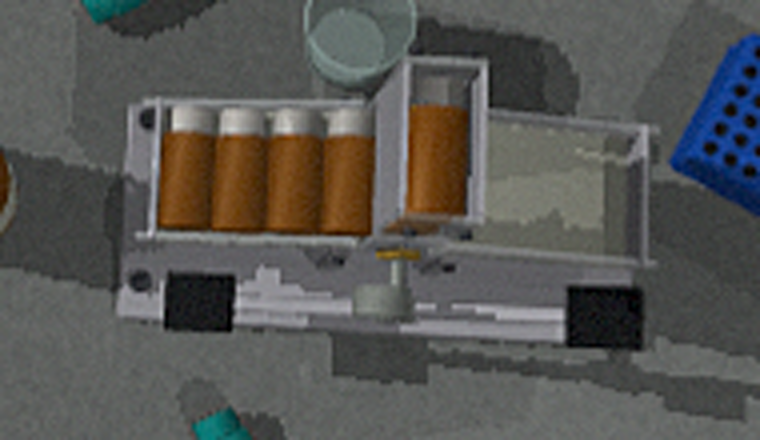

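View pics/d.png

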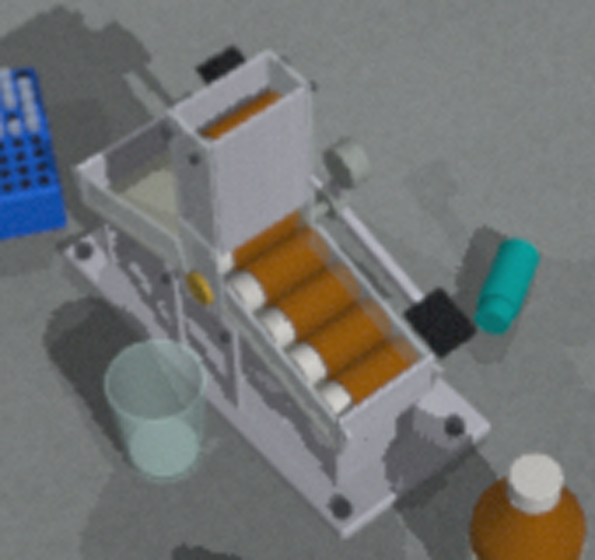

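The crops confirm it: four capped vials fill the left chute, the right chute is empty and the right pad is up. The pads measure 191 mm apart, against about 192 expected. The right pad centre is about (0.542, -0.163, 0.133), and the tool needs a turn of about +0.25 to line up with the feeder. I'll shut the fingers and travel high.

Call:
{"fn": "arm_command", "kwargs": {"rows": "0.01 -0.02 0.04 0.05 1; 0.03 -0.06 0.08 0.1 1; 0.06 -0.11 0.09 0.15 1; 0.09 -0.16 0.09 0.2 1; 0.12 -0.21 0.09 0.25 1; 0.15 -0.26 0.09 0.25 1; 0.18 -0.31 0.09 0.25 1; 0.21 -0.36 0.09 0.25 1; 0.23 -0.41 0.09 0.25 1; 0.25 -0.46 0.09 0.25 1; 0.27 -0.51 0.09 0.25 1; 0.285 -0.56 0.09 0.25 1; 0.295 -0.61 0.09 0.25 1; 0.305 -0.66 0.09 0.25 1; 0.315 -0.71 0.09 0.25 1; 0.32 -0.76 0.09 0.25 1; 0.328 -0.81 0.09 0.25 1; 0.334 -0.857 0.09 0.25 1; 0.334 -0.857 0.05 0.25 1; 0.334 -0.857 0.01 0.25 1", "force": 30}}

```text
time_s: 2.6
tcp_pos: [0.5418, -0.1633, 0.2484]
tcp_rot: [[-0.999, 0.042, 0.001], [0.042, 0.999, -0.0], [-0.001, -0.0, -1.0]]
contact_force: [-0.5, 0.7, -0.5]
finger_gap: -0.0002
```

Call:
{"fn": "arm_command", "kwargs": {"rows": "0 0 -0.03 0 1; 0 0 -0.06 0 1; 0 0 -0.08 0 1; 0 0 -0.08 0 1"}}

```text
time_s: 3.1
tcp_pos: [0.5409, -0.1622, 0.1678]
tcp_rot: [[-0.999, 0.041, -0.003], [0.041, 0.999, 0.001], [0.003, 0.0, -1.0]]
contact_force: [0.5, -0.1, 0.3]
finger_gap: -0.0001
```

Run:
```python
from h import *
o=get_obs();a=read_camera("wrist")
tip=o["tcp_pos"]+np.array([0,0,-.008]);print(tip,"tip px",proj("wrist",tip),"pad est px",proj("wrist",[.542,-.163,.133]))
b=read_camera("scene")[150:310,220:390]
a=cv2.resize(a,(400,300));b=cv2.resize(b,(319,300),interpolation=2)
cv2.imwrite("pics/w1.png",np.hstack([a,b])[:,:,::-1])
```

```text
[ 0.5408844  -0.16220459  0.15983268] tip px (np.float64(318.4186159570067), np.float64(308.24523787559224)) pad est px (np.float64(316.35544531072424), np.float64(284.2407677011952))
```

View pics/w1.png

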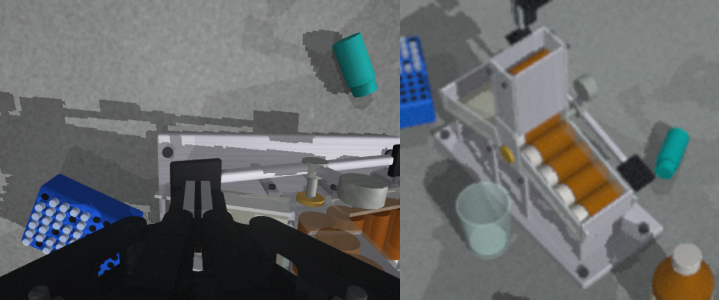

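In the wrist view (left half) the pad spans columns 170-220 and the shut fingers are centred over it at about 197. Now the press, down to a tip height of about 0.09 m.

Call:
{"fn": "arm_command", "kwargs": {"rows": "0 0 -0.012 0 1; 0 0 -0.024 0 1; 0 0 -0.034 0 1; 0 0 -0.044 0 1; 0 0 -0.054 0 1; 0 0 -0.062 0 1; 0 0 -0.07 0 1; 0 0 -0.07 0 1; 0 0 -0.07 0 1; 0 0 -0.07 0 1"}}

```text
time_s: 4.45
tcp_pos: [0.5421, -0.1625, 0.0996]
tcp_rot: [[-0.999, 0.041, 0.001], [0.041, 0.999, -0.0], [-0.001, -0.0, -1.0]]
contact_force: [-0.5, -0.0, 0.5]
finger_gap: -0.0001
```

Run:
```python
from h import *
a=read_camera("top")[215:325,290:480];b=read_camera("scene")[150:310,220:390]
a=cv2.resize(a,(480,278),interpolation=2);b=cv2.resize(b,(295,278),interpolation=2)
cv2.imwrite("pics/p1.png",np.hstack([a,b])[:,:,::-1]);print(get_obs()["contact_force"])
```

```text
[-0.71947666 -0.33131728  0.30916645]
```

View pics/p1.png

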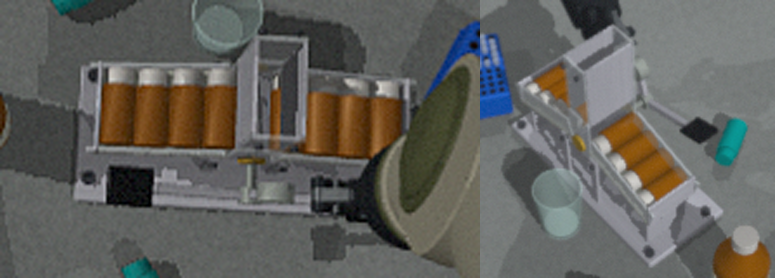

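The gate has gone over: the left pad is up, vials are in the right chute and there is no force on the finger. I'll lift straight up and move clear towards the robot.

Call:
{"fn": "arm_command", "kwargs": {"rows": "0 0 0.03 0 1; 0 0 0.08 0 1; 0 0 0.13 0 1; 0 0 0.18 0 1; 0 0 0.23 0 1; -0.03 -0.03 0.25 0 1; -0.05 -0.08 0.25 0 1; -0.06 -0.13 0.25 0 1; -0.06 -0.18 0.25 0 1; -0.06 -0.23 0.25 0 1; -0.06 -0.28 0.25 0 1; -0.06 -0.28 0.25 0 1; -0.06 -0.28 0.25 0 1"}}

```text
time_s: 6.18
tcp_pos: [0.4818, -0.4418, 0.349]
tcp_rot: [[-0.999, 0.041, -0.0], [0.041, 0.999, 0.001], [0.0, 0.001, -1.0]]
contact_force: [0.7, -0.1, -0.1]
finger_gap: 0.0003
```

Run:
```python
from h import *
A=read_camera("top");B=read_camera("scene")
cv2.imwrite("pics/top2.png",A[:,:,::-1])
a=cv2.resize(A[190:325,260:530],(500,250),interpolation=2);b=cv2.resize(B[150:340,190:395],(270,250),interpolation=2)
cv2.imwrite("pics/p2.png",np.hstack([a,b])[:,:,::-1])
m=((A.max(2)<45)*255).astype(np.uint8);m[:270]=0;m[320:]=0;m[:,:300]=0;m[:,480:]=0
k,_,s,c=cv2.connectedComponentsWithStats(m)
for i in range(1,k):
    if s[i,4]>25: print(s[i],c[i])
L=onz("top",*c[[i for i in range(1,k) if s[i,4]>25][0]],.133);print(L)
o=cv2.imread("pics/top0.png")[:,:,::-1].astype(int)
for n,(x0,y0,x1,y1) in dict(bottle=(255,235,300,285),beaker=(362,203,392,232),rack=(455,220,530,285)).items(): print(n,np.abs(o-A)[y0:y1,x0:x1].mean())
```

```text
[332 281  19  16 269] [340.96654275 288.49442379]
[427 288  18  16 231] [434.9047619  295.44155844]
[0.55185167 0.02756786 0.133     ]
bottle 7.7432592592592595
beaker 3.024904214559387
rack 3.800273504273504
```

View pics/p2.png

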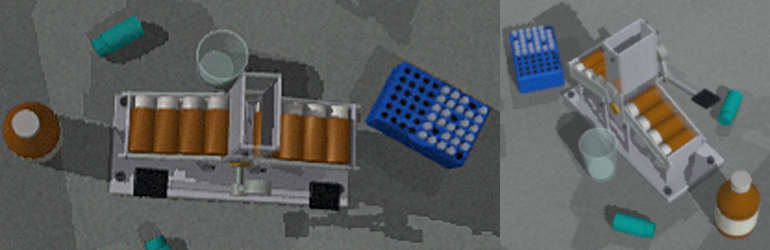

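The gate stays over with the left pad up. Three vials show in the right chute, and the fourth is partly hidden behind the magazine. I'll check vial 8's expected position, the right pad's height and the bottle shift numerically, with one crop.

Run:
```python
from h import *
A=read_camera("top");o=cv2.imread("pics/top0.png")[:,:,::-1]
R=onz("top",434.9,295.4,.078);L=np.array([.5519,.0276,.133]);print("R down",R,"span",np.linalg.norm((R-L)[:2]))
ey=(L-R)[:2];ey/=np.linalg.norm(ey);ex=np.array([ey[1],-ey[0]])
C=(L+R)[:2]/2+ex*.065;print("centre",C,"yaw",np.arctan2(-ey[0],ey[1]))
B=read_camera("scene");a=np.ascontiguousarray(cv2.resize(A[225:305,370:470],(500,400),interpolation=2))
b=np.ascontiguousarray(cv2.resize(B[155:235,230:300],(300,343),interpolation=2))
t=np.tan(np.radians(16))
for i in range(4):
    y=-(.121-.014-i*.0285*np.cos(.28));z=.068+(.121+y)*t+.014/np.cos(.28)
    X=[*(C+ey*y),z];u,v=proj("top",X);us,vs=proj("scene",X);print(5+i,np.round([y,z,u,v,us,vs],3))
    cv2.circle(a,(int((u-370)*5),int((v-225)*5)),4,(0,255,0),-1);cv2.circle(b,(int((us-230)*4.29),int((vs-155)*4.29)),4,(0,255,0),-1)
c=np.zeros((400,800,3),np.uint8);c[:,:500]=a;c[:343,500:]=b
cv2.imwrite("pics/p3.png",c[:,:,::-1])
def cen(I,f,x0,y0,x1,y1):
    J=I[y0:y1,x0:x1].astype(int);y,x=np.nonzero(f(J));return round(x.mean()+x0,2),round(y.mean()+y0,2),len(x)
am=lambda J:(J[...,0]>J[...,2]+40);bl=lambda J:J[...,2]>J[...,0]+50
for I in(o,A): print(cen(I,am,255,235,300,285),cen(I,bl,450,215,535,290))
# any amber left in magazine / count in both
def hist(I):
    J=I[240:280,320:460].astype(int);return am(J).sum()
print(hist(o),hist(A))
```

```text
R down [ 0.54233372 -0.16427201  0.078     ] span 0.19211034095170743
centre [ 0.61203622 -0.07157273] yaw -0.04981635098979371
5 [-1.07000e-01  8.70000e-02  4.41784e+02  2.63333e+02  2.60621e+02
  1.97105e+02]
6 [-8.00000e-02  9.40000e-02  4.29131e+02  2.62139e+02  2.68081e+02
  2.01993e+02]
7 [-5.20000e-02  1.02000e-01  4.16267e+02  2.60925e+02  2.75783e+02
  2.07040e+02]
8 [-2.50000e-02  1.10000e-01  4.03187e+02  2.59690e+02  2.83737e+02
  2.12252e+02]
(np.float64(277.25), np.float64(261.08), 532) (np.float64(488.1), np.float64(251.74), 1603)
(np.float64(277.21), np.float64(261.15), 531) (np.float64(488.23), np.float64(251.83), 1624)
1716 2328
```

View pics/p3.png

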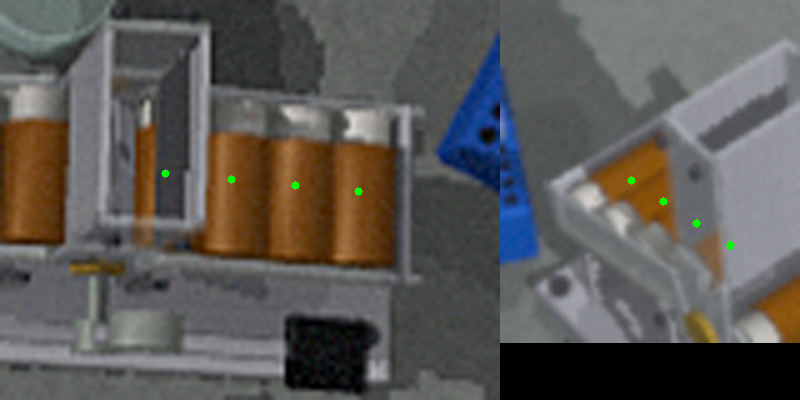

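All four vials lie at their predicted resting places. Vial 8's left edge shows at crop column ~135, against 133 expected. The magazine is empty, and the bottle and rack have not moved.

```bash
python3 -c "
from station import *
print(get_obs()['time_s']);print(hand_in())"
```

```text
6.375
the job is handed in; nothing more can be done
None
```

The gate is fully over and stays there by itself. I pressed the raised right pad down with the shut fingertips, lifted straight off and moved clear, then handed in at about 6.4 s.

- **Gate:** the left pad is up and the right pad is down. At the stated up and down heights they lie 192 mm apart, as the geometry requires. The last force reading on the tool was about zero.
- **Vials:** vials 5 to 8 lie at their predicted places in the right chute and the magazine is empty. Vial 8 is partly hidden behind the magazine wall, but its visible edge fits. Vials 1 to 4 are still in the left chute.
- **Bystanders:** the bottle and rack moved by less than 0.2 px. The beaker I checked only by eye and by a small image difference. The image difference around the bottle was somewhat higher, but its centroid had not moved.

No check failed. I viewed 8 pictures.

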